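Clamp a display module in the bonding press

TASK

Push the display module along the bed of the bonding press, fully home against its two back stops, then fit the loose crank down over the square end of the press screw and wind it clockwise until the screw comes to its stop, so that the pressure pad clamps the module. Leave the crank seated on the screw, and leave the yellow bin, the circuit board and the screwdriver where they are.

Things in the scene. Friction and masses are not known exactly. Their poses are not given: they have to be found in the camera images.
- press: Fixed bench press: grey bed 280 x 220 mm, 16 mm thick, open end at x -175; columns 24 mm thick at y +-87; two side guides 118 mm apart, 10 mm above the bed, x -165 to 85. Its x runs along the bed from the open end to the back stops; z up. Origin at bench height under the screw axis. Stands turned 0.7 to 1.35 rad, open end towards the robot's right.
- press_stops (a point): Midway between the two back stops, level with the bed top (16 mm above the bench), in the plane of their front faces, 75 mm behind the screw axis along the press's x. Axes as the press. Stops: 22 mm wide, 70 mm apart, 20 mm high.
- crosshead (a point): Centre of the top of the crosshead, the grey beam across the columns: 50 mm deep (press x), 215 mm long (y), 32 mm thick, top 144 mm above the bench; the nuts on it rise to 153 mm. Axes as the press.
- module: Loose display module: black bezel with dark glass on top, 150 (x) x 110 (y) x 26 mm, 0.4 to 0.65 kg, lying on the bed between the side guides (4 mm play each side). Origin: centre of its underside; axes as the press. It starts 50 to 80 mm short of home; home, its origin is above the press's origin, its front edge 75 mm before it. Slides at 2 to 5 N.
- pad: Sprung pressure pad with a rubber face, 94 x 90 mm, under the screw's platen (90 mm square, top 32 mm above this point). Origin: centre of its lower face. It starts 12 to 20 mm above the module's top, comes down with the screw and yields up to 8 mm at 3.5 N/mm.
- screw (a joint): Turn of the press screw in rad, growing clockwise seen from above. 16.0 is its stop, fully down (collar on the brass nut); it starts at 1 to 6, so 1.6 to 2.4 turns are needed. Screw and pad come down 10 mm a turn. It takes 0.12 to 0.2 N m (about 2 N at the crank's handle), rises little when the pad lands, goes rigid at the stop and stays where it is left.
- screw_shoulder (a point): On the screw axis, top face of its round collar (36 mm wide), where the crank's hub rests. A square shaft end, 18 x 18 mm, rises 34 mm above it, the last 5 mm tapering to 12 mm. x and y are square to its flats and turn with the screw; z up. 187.5 mm above the bench when the screw reads 0, 162 mm at its stop.
- crank: Loose steel crank, about 0.46 kg, flat on the bench, handle up. Origin: hub axis, underside. Hub 34 x 34 x 44 mm high with a square socket 19.6 x 19.6 mm, 38 mm deep, open below, sides along x and y. Flat arm along +x to x = 98 mm, 26 mm wide, 12 mm thick, flush below. Centre of mass at x = 37 mm. Fits in four positions a quarter turn apart; seated, its origin is on screw_shoulder.
- crank_handle (a point): Middle of the crank's upright black handle, 50 mm above the crank's underside and 85 mm from the hub axis along the crank's x. Handle 25 mm thick, from 16 to 86 mm above the underside (steel cap to 90 mm); its sleeve turns freely on its pin.
- bin: Bystander: yellow open stacking bin, 150 x 105 x 70 mm; origin: centre of its underside.
- board: Bystander: dark circuit board 130 x 100 mm with components, 20 mm high; origin: centre of its underside.
- driver: Bystander: screwdriver 190 mm long, lying on the bench along its x axis; origin: about its middle.
Not all that is in view belongs to the job. What is shaped like the crank but green or orange is not meant. What is shaped like the module but orange or pink is not meant.

How it is judged:
On the way, in this order (a step that is already met when the one before it is completed fails the run):
1. the module is home against both back stops, the crank not yet on the screw (x of module in the frame of press above -0.004 m and y of module in the frame of press between -0.007 and 0.007 m and angle between the x axis of module and the x axis of press, either way round below 0.06 rad and z of module in the frame of press below 0.019 m and distance between crank and screw_shoulder above 0.03 m), for 0.2 s.
2. the crank is seated on the screw's square end, down on the collar (distance between crank and screw_shoulder below 0.005 m and angle between crank's own z axis and vertical below 0.2 rad), for 0.2 s.
At the end, for the whole second after the job is handed in: Screw within 0.6 rad of its stop (16.0); pad pressing on the module with over 8 N; module flat on the bed, within 4 mm of the back stops, 7 mm of the middle and 0.06 rad of square; crank on the square end, down on the collar within 5 mm, upright within 0.2 rad; all at rest (all of step 2 and value of joint screw above 15.4 rad and contact force between pad and module above 8 N and x of module in the frame of press above -0.004 m and y of module in the frame of press between -0.007 and 0.007 m and angle between the x axis of module and the x axis of press, either way round below 0.06 rad and z of module in the frame of press below 0.019 m and velocity of joint screw below 0.05 rad/s and linear speed of crank below 0.02 m/s); the robot touches nothing.
It fails at once if the yellow bin is disturbed (moved over 30 mm) (distance of bin from where it was at the start of the episode above 0.03 m).
It fails at once if the circuit board is disturbed (moved over 30 mm) (distance of board from where it was at the start of the episode above 0.03 m).
It fails at once if the screwdriver is disturbed (moved over 30 mm) (distance of driver from where it was at the start of the episode above 0.03 m).
It also fails if it takes over 72 s, if anything falls off the work surface, if the arm or the gripper's body presses on something with over 40 N, if the wrist force passes 120 N, or if a joint passes its speed limit or range.

ROBOT

A 6-joint arm with a two-finger parallel gripper is mounted at the origin on the work surface. World frame = base frame: x ahead of the robot, y to its left, z up, the work surface at z = 0. Lengths are in m, angles in rad, forces in N, time in s.
With the tool pointing down it reaches from about 0.35 to 0.975 m from the base axis. Payload 4.9 kg.
Tool frame: the origin (TCP) lies at the very end of the fingers, on their centre line; the grasp point (between the pads) lies 19 mm behind it; z points along the fingers, y is the line along which they close (so a half turn about z gives the same grasp; the last joint's range is limited). The gripper opens to 85 mm and grips with 20 to 120 N. Pads are 22 mm wide; open, the fingers measure 114 mm over their backs; the gripper's body (76 mm by 85 mm) begins 54 mm behind the grasp point. The pads swing forward as they close: fully open they stand 13 mm farther back than shut.
Start: joints at [1.064, 0.053, 1.613, -0, 1.476, -0.119], TCP at [0.236, 0.579, 0.231] pointing down, gripper open.
Joint ranges: [-3.01, 3.01], [-1.01, 2.22], [0.06, 2.58], [-1.02, 4.17], [0.09, 2.62], [-3.14, 3.14]. Speed limits (rad/s): [2.57, 2.57, 3.14, 3.14, 3.14, 3.14].

INTERFACE

Orientations are given as a unit quaternion [w, x, y, z].
In Python, from plant import state, optics, ticket, nets gives the robot as it stands. The module is installed in compiled form; this text tells all that it offers.
- The arm moves only by the shell command python3 -m inch 'ROWS' [OPENING]. ROWS is JSON, a list of rows, each an object of numbers: "dx", "dy", "dz": the shift along the tool's x, y, z as a fraction of full scale; "rx", "ry", "rz": the turn, a rotation vector about the tool's x, y, z as a fraction of full scale. In form: [{"dx": .., "dy": .., "dz": .., "rx": .., "ry": .., "rz": ..}, ...]. A call has 1 to 5 rows; each row is the pose to reach, as a shift and turn from the pose commanded when the call began, along the tool's axes at that moment; what a row does not reach only later rows make up. Full scale, the value 1, is 0.8 m for a shift and 1.5 rad for a turn. A row lasts 1/10 s, in which the tool goes at most 50 mm and 8.59 degrees, less where a joint would pass 70% of its speed; a pose out of reach is approached as far as the arm can. A call with a number of a shift or a turn outside -1 to 1 is refused whole. A call with a gripper value outside its range is refused whole. OPENING is the opening, from -1 (shut) to 1 (fully open), set as the call begins (- or left out, the last holds). The fingers move at their own pace and stop on an object; the grip force is fixed at half the most. Time passes only in rows, so rows that repeat a pose let the fingers close. It gives the time, the measured TCP pose, the force, the opening and the grip force at its end, in the units of the state.
- state(): the state, without advancing time (a new reading comes with each control period).
- optics.grab_frame(name): name is "scene" or "top" or "wrist"; returns the picture (420x560x3 uint8, red, green, blue); there is no depth.
- optics.camera_info(name): a dict with "fx", "fy", "cx", "cy" (pixels), "R" (3x3) and "t" (3): a world point X has camera coordinates R X + t. Camera axes: x right, y down, z forward; pixel columns grow to the right and rows downward; lengths in m; the calibration is good to about 2 mm. A picture is of the moment at which its call begins: read the wrist's pose just before it. camera_info takes no time and is no camera call; for the wrist camera it gives the pose at the moment of the call.
- ticket.job_done(): hands the job in; it is judged then, once.
Trained networks look in the newest picture that a camera, given by its name, has taken for a name from the list of things; names that differ only in an ending like _2 or _b are one class to them, and where a whole thing is asked for, a point or a joint stands for the part that bears it (a point fixed in the world has none). Each returns a list of dicts, best first, with "confidence" (0 to 1); they miss things now and then, are a little off and sometimes report something else, mostly with a low value. They report only what shows in the picture. A call takes as long as a camera call. They do not tell look-alikes from the thing itself.
- nets.boxes_of(camera, name): "bbox" ([centre column, centre row, width, height] in pixels, round what is visible of it).
- nets.outline_of(camera, name): "pixels" (420x560 bool, what is visible of it) and "bbox" ([centre column, centre row, width, height] in pixels, round what is visible of it).
The state is a dict: "time": time; "joint_pos": joint angles; "joint_vel": joint speeds; "joint_efforts": joint torques, N m; "tool_pos": TCP position; "tool_rot": TCP orientation; "contact_force": force on the tool from outside, world axes, zero at the start; "ft_torque": the same for the moment, N m; "gripper_width": opening from 0.0 (shut) to 1.0 (fully open); "grasp_force": force on a finger pad.
Only numpy, scipy, OpenCV 4.12 (cv2) and the standard library are available. Lean on these libraries where they do the work, as an engineer would, in place of code of your own. Each camera call takes 0.05 s, during which the arm holds its last target. There are 200 camera calls.

## Working session

There is one attempt and no reset: what is moved stays moved. The work goes in short steps, Python scripts to look and compute and a shell command to move; the robot and the scene stay as the last step left them, time stands still between calls to the robot, and variables do not carry over. Pictures are saved under pics/ and viewed, at most 10 in all, crops included, and the job is handed in when it is done.

```bash
mkdir -p pics; ls
python3 - <<'E'
from plant import state, optics, nets
import cv2, numpy as np
s=state(); print(s['time'],s['tool_pos'],s['tool_rot'])
a=optics.grab_frame("scene"); b=optics.grab_frame("top")
cv2.imwrite('pics/scene.png',a[:,:,::-1]); cv2.imwrite('pics/top.png',b[:,:,::-1])
for c in("scene","top"):
    i=optics.camera_info(c); print(c,i['fx'],i['cx'],i['cy'],np.round(i['R'],3).tolist(),np.round(i['t'],3), -np.array(i['R']).T@i['t'])
    for n in("crank","module","crosshead","screw","press","bin","board","driver"):
        print(n,[(round(d['confidence'],2),np.round(d['bbox']).tolist()) for d in nets.boxes_of(c,n)[:4]])
E
```

```text
pics
0.0 [0.23601709 0.57804099 0.23004613] [-3.31662188e-04  1.92676497e-01  9.81261782e-01 -9.85869261e-04]
scene 485.4974702605972 280.747409013119 198.30526769594132 [[0.04, 0.999, -0.013], [0.755, -0.039, -0.654], [-0.654, 0.017, -0.756]] [-0.035 -0.278  1.807] [ 1.39290873 -0.00615091  1.18429355]
crank [(0.92, [158.0, 206.0, 35.0, 33.0]), (0.86, [170.0, 231.0, 45.0, 28.0]), (0.57, [177.0, 273.0, 23.0, 45.0])]
module [(0.69, [282.0, 234.0, 37.0, 34.0]), (0.6, [420.0, 288.0, 48.0, 56.0]), (0.58, [195.0, 171.0, 48.0, 31.0])]
crosshead [(0.93, [302.0, 242.0, 114.0, 101.0])]
screw []
press [(0.96, [304.0, 241.0, 114.0, 106.0]), (0.32, [408.0, 223.0, 8.0, 49.0])]
bin []
board [(0.85, [357.0, 180.0, 42.0, 35.0])]
driver [(0.56, [409.0, 215.0, 8.0, 30.0]), (0.39, [301.0, 243.0, 113.0, 98.0])]
top 394.6037822985581 276.3141081117591 213.61116306007503 [[0.026, -0.999, 0.019], [-0.994, -0.028, -0.11], [0.11, -0.016, -0.994]] [-0.012  0.54   1.106] [0.41451249 0.02006307 1.15871831]
crank [(0.92, [390.0, 230.0, 50.0, 14.0]), (0.72, [409.0, 269.0, 39.0, 37.0])]
module [(0.69, [369.0, 327.0, 62.0, 49.0]), (0.61, [152.0, 149.0, 53.0, 60.0]), (0.57, [265.0, 214.0, 57.0, 52.0])]
crosshead [(0.71, [247.0, 206.0, 118.0, 105.0])]
screw [(0.73, [236.0, 192.0, 15.0, 17.0])]
press [(0.6, [250.0, 207.0, 120.0, 110.0])]
bin [(0.89, [321.0, 130.0, 52.0, 67.0])]
board [(0.79, [181.0, 297.0, 38.0, 52.0])]
driver [(0.88, [137.0, 223.0, 28.0, 65.0]), (0.35, [234.0, 192.0, 12.0, 15.0])]
```

View pics/scene.png

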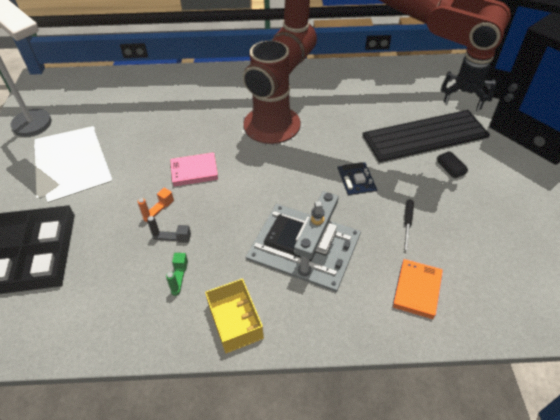

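View pics/top.png

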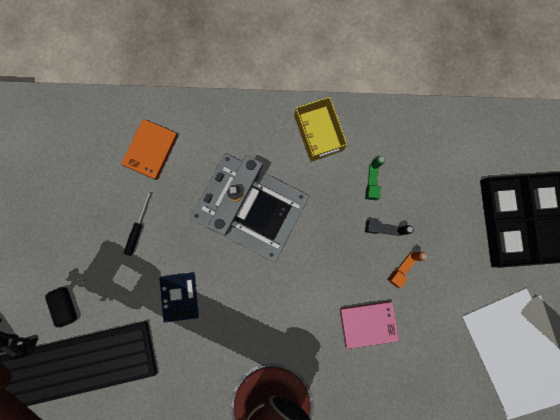

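The scene view shows three crank shapes: orange (160,203), black/steel (170,231) and green (177,272). In the top view they are at orange (405,270), steel (390,229) and green (375,178). Module shapes are pink (369,327), orange (150,149) and the dark one on the press bed (265,214). I choose the steel crank at top (390,229) and the dark module on the bed. The screw is at top (236,192).

```bash
cat > h.py <<'E'
import numpy as np, cv2
from scipy.spatial.transform import Rotation as Ro
from plant import state, optics, nets
def rot(s): q=s['tool_rot']; return Ro.from_quat([q[1],q[2],q[3],q[0]]).as_matrix()
def ray(i,uv):
    R=np.array(i['R']); c=-R.T@np.array(i['t'])
    d=R.T@np.array([(uv[0]-i['cx'])/i['fx'],(uv[1]-i['cy'])/i['fy'],1.]); return c,d
def onz(i,uv,z): c,d=ray(i,uv); return c+d*(z-c[2])/d[2]
def proj(i,X): p=np.array(i['R'])@X+np.array(i['t']); return np.array([i['cx']+i['fx']*p[0]/p[2],i['cy']+i['fy']*p[1]/p[2]])
def tri(obs):
    A=np.zeros((3,3));b=np.zeros(3)
    for i,uv in obs:
        c,d=ray(i,uv); d/=np.linalg.norm(d); P=np.eye(3)-np.outer(d,d); A+=P; b+=P@c
    return np.linalg.solve(A,b)
def yawof(R): return np.arctan2(R[1,0],R[0,0])
def move(X,yaw=None):
    "fractions for moving TCP to X with tool x axis heading yaw, pointing down"
    s=state(); R=rot(s); d=R.T@(np.array(X)-s['tool_pos'])/.8
    if yaw is None: yaw=yawof(R)
    T=np.array([[np.cos(yaw),np.sin(yaw),0],[np.sin(yaw),-np.cos(yaw),0],[0,0,-1]])
    r=Ro.from_matrix(R.T@T).as_rotvec()/1.5
    print('move d',np.round(d,3),'r',np.round(r,3),'pos',np.round(s['tool_pos'],4),'yaw',round(yawof(R),3),'t',s['time'])
E
python3 - <<'E'
from h import *
t=optics.camera_info("top"); w=optics.camera_info("wrist"); s=state()
R=rot(s); Rw=np.array(w['R']); c=-Rw.T@np.array(w['t'])
print('cam in tool',R.T@(c-s['tool_pos']),'\n',np.round(R.T@Rw.T,3),w['fx'],w['cx'],w['cy'],'toolyaw',yawof(R))
print('hub',onz(t,(373,226),.04),'handle',onz(t,(408,230),.09),'screw',onz(t,(236,192),.19))
print('press',onz(t,(250,207),.016),'bin',onz(t,(321,130),.03))
# screw from two views: net boxes
sc=optics.camera_info("scene")
print('nut tri',tri([(t,(236,190)),(sc,(318,210))]))
o=nets.outline_of("top","press")[0]['pixels'].astype(np.uint8); print(o.sum(), cv2.minAreaRect(np.argwhere(o)[:,::-1].astype(np.float32)))
E
python3 - <<'E'
import cv2
a=cv2.imread('pics/top.png')
cv2.imwrite('pics/crop1.png',cv2.resize(a[145:285,180:430],None,fx=3.2,fy=3.2,interpolation=2))
E
```

```text
cam in tool [ 0.07731385 -0.00066108 -0.14242021] 
 [[ 0.001 -0.954 -0.3  ]
 [ 1.     0.     0.001]
 [-0.001 -0.3    0.954]] 322.60623695613555 280.63634782141435 213.00824098166936 toolyaw 2.7537473293028345
hub [ 0.51071991 -0.27446154  0.04      ] handle [ 0.49811691 -0.35724739  0.09      ] screw [0.57298992 0.10627145 0.19      ]
press [0.55840649 0.07937251 0.016     ] bin [ 0.79171734 -0.12308366  0.03      ]
nut tri [0.57832177 0.10965887 0.18901051]
5685 ((250.57191467285156, 203.43008422851562), (96.26811218261719, 82.8530502319336), 27.377702713012695)
```

View pics/crop1.png

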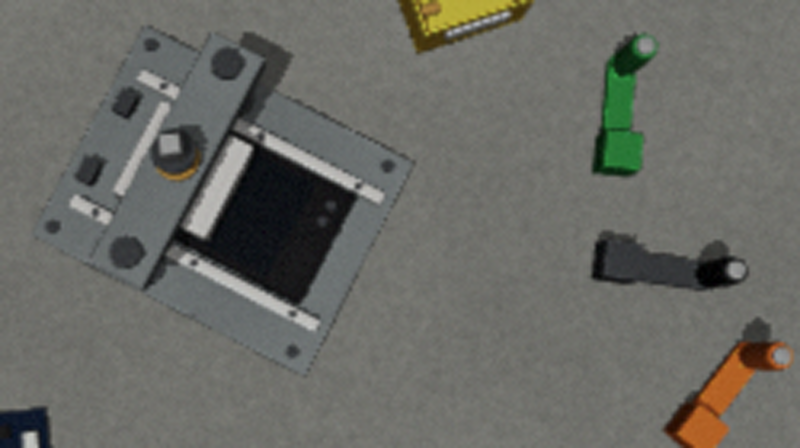

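The crop confirms the steel crank (hub at crop (615,255), handle at (735,270)), beside the green and orange copies. The module lies on the bed with its front edge from (355,195) to (305,300).

Run:
```python
from h import *
t=optics.camera_info("top")
f=lambda u,v:(180+u/3.2,145+v/3.2)
BL,FL,FR,BR=[onz(t,f(*p),.016)[:2] for p in((150,27),(413,162),(305,375),(38,235))]
for a,b in((FL,BL),(FR,BR)): print(np.arctan2(*(b-a)[::-1]),np.linalg.norm(b-a))
for a,b in((FR,FL),(BR,BL)): print(np.arctan2(*(b-a)[::-1])-np.pi/2,np.linalg.norm(b-a))
c=(BL+FL+FR+BR)/4; psi=np.arctan2(*((BL-FL)+(BR-FR))[::-1]); u=np.array([np.cos(psi),np.sin(psi)])
print('psi',psi,'centre',c,'origin',c+.035*u)  # bed x -175..105
print('modfront',onz(t,f(330,248),.042), 'screwtop',onz(t,f(170,143),.215))
o=c+.035*u; m=onz(t,f(330,248),.042)[:2]-o; print('front press x',m@u)
X=o-.19*u
move([*X,.20],psi+np.pi)
```

```text
1.119230829391427 0.2728244567775441
1.1169793563472608 0.2727179676712063
-2.0168133744618357 0.21757931522112098
-2.0163036838155897 0.21696593090212943
psi 1.1181053126116067 centre [0.55845611 0.07708446] origin [0.57376466 0.10855903]
modfront [ 0.51344315 -0.01744712  0.042     ] screwtop [0.57435275 0.11119378 0.215     ]
front press x -0.13969781450893556
move d [-0.597 -0.621  0.039] r [ 0.     0.    -1.004] pos [0.2363 0.5786 0.2313] yaw 2.754 t 0.95
```

```bash
R='x'; python3 -m inch '[{"dx":-0.597,"dy":-0.621,"dz":0.02,"rz":-0.99},{"dx":-0.597,"dy":-0.621,"dz":0.02,"rz":-0.99},{"dx":-0.597,"dy":-0.621,"dz":0.02,"rz":-0.99},{"dx":-0.597,"dy":-0.621,"dz":0.02,"rz":-0.99},{"dx":-0.597,"dy":-0.621,"dz":0.02,"rz":-0.99}]' -1; python3 -c "
from h import *
move([.4907,-.0623,.2],1.118+np.pi)"
```

```text
move d [-0.597 -0.621  0.039] r [ 0.     0.    -1.004] pos [0.2363 0.5786 0.2313] yaw 2.754 t 0.95validation failed for argument at $[0]...
```

```bash
python3 -m inch '[{"dx":-0.597,"dy":-0.621,"dz":0.02,"rx":0,"ry":0,"rz":-0.99},{"dx":-0.597,"dy":-0.621,"dz":0.02,"rx":0,"ry":0,"rz":-0.99},{"dx":-0.597,"dy":-0.621,"dz":0.02,"rx":0,"ry":0,"rz":-0.99},{"dx":-0.597,"dy":-0.621,"dz":0.02,"rx":0,"ry":0,"rz":-0.99},{"dx":-0.597,"dy":-0.621,"dz":0.02,"rx":0,"ry":0,"rz":-0.99}]' -1; python3 -c "
from h import *
move([.4907,-.0623,.2],1.118+np.pi)"
```

```text
time: 1.45
tool_pos: [0.3248, 0.3564, 0.2261]
tool_rot: [0.0, -0.164, 0.986, 0.0]
contact_force: [0.9, 0.2, 0.6]
gripper_width: 0.146
grasp_force: 0.0
move d [-0.027 -0.562  0.033] r [-0.     0.    -0.525] pos [0.3248 0.3564 0.2261] yaw -2.812 t 1.45
```

```bash
python3 -m inch '[{"dx":-0.03,"dy":-0.56,"dz":0.02,"rx":0,"ry":0,"rz":-0.525},{"dx":-0.03,"dy":-0.56,"dz":0.02,"rx":0,"ry":0,"rz":-0.525},{"dx":-0.03,"dy":-0.56,"dz":0.02,"rx":0,"ry":0,"rz":-0.525},{"dx":-0.03,"dy":-0.56,"dz":0.02,"rx":0,"ry":0,"rz":-0.525},{"dx":-0.03,"dy":-0.56,"dz":0.02,"rx":0,"ry":0,"rz":-0.525}]'; python3 -c "
from h import *
move([.4907,-.0623,.2],1.118+np.pi)"
```

```text
time: 1.95
tool_pos: [0.4039, 0.1612, 0.2189]
tool_rot: [0.001, -0.462, 0.887, -0.0]
contact_force: [-0.0, 0.6, -0.1]
gripper_width: -0.004
grasp_force: 0.0
move d [ 0.167 -0.249  0.024] r [-0.001  0.001 -0.105] pos [0.4039 0.1612 0.2189] yaw -2.181 t 1.95
```

```bash
python3 -m inch '[{"dx":0.12,"dy":-0.19,"dz":0.02,"rx":0,"ry":0,"rz":0},{"dx":0.12,"dy":-0.19,"dz":0.02,"rx":0,"ry":0,"rz":0},{"dx":0.12,"dy":-0.19,"dz":0.02,"rx":0,"ry":0,"rz":0}]'; python3 -c "
from h import *
move([.4907,-.0623,.2],1.118+np.pi)"
```

```text
time: 2.25
tool_pos: [0.4611, 0.0226, 0.2056]
tool_rot: [0.001, -0.46, 0.888, -0.0]
contact_force: [1.1, 1.0, 0.4]
gripper_width: 0.004
grasp_force: 0.0
move d [ 0.065 -0.092  0.007] r [-0.001  0.001 -0.109] pos [0.4611 0.0226 0.2056] yaw -2.186 t 2.25
```

```bash
python3 -m inch '[{"dx":0.045,"dy":-0.07,"dz":-0.05,"rx":0,"ry":0,"rz":-0.108},{"dx":0.045,"dy":-0.07,"dz":-0.05,"rx":0,"ry":0,"rz":-0.108},{"dx":0.045,"dy":-0.07,"dz":-0.05,"rx":0,"ry":0,"rz":-0.108},{"dx":0.045,"dy":-0.07,"dz":-0.05,"rx":0,"ry":0,"rz":-0.108},{"dx":0.045,"dy":-0.07,"dz":-0.05,"rx":0,"ry":0,"rz":-0.108}]'
python3 - <<'E'
from h import *
import json
move([.4907,-.0623,.2],1.118+np.pi)
i=optics.camera_info("wrist"); a=optics.grab_frame("wrist")
cv2.imwrite('pics/w1.png',a[:,:,::-1]); json.dump({k:np.array(v).tolist() for k,v in i.items()},open('w1.json','w'))
print(np.round(proj(i,np.array([.5738,.1086,.2])),1))
E
```

```text
time: 2.75
tool_pos: [0.4848, -0.0361, 0.2443]
tool_rot: [-0.0, -0.53, 0.848, 0.001]
contact_force: [0.1, 0.2, -0.2]
gripper_width: -0.001
grasp_force: 0.0
move d [ 0.026 -0.021  0.055] r [ 0.001 -0.     0.   ] pos [ 0.4848 -0.0361  0.2443] yaw -2.024 t 2.75
[258.5 441.5]
```

View pics/w1.png

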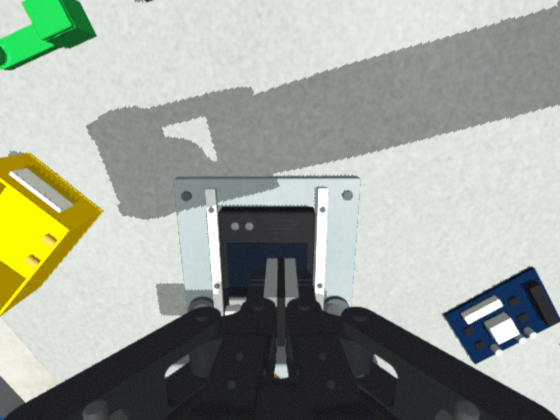

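The wrist view shows the open end of the bed, with corners (175,178) and (359,178). The module's front edge is at row 207, columns 219–315, between the white side guides.

Run:
```python
from h import *
import json
i={k:np.array(v) if isinstance(v,list) else v for k,v in json.load(open('w1.json')).items()}
A=onz(i,(174.5,177.5),.016);B=onz(i,(359.5,177.5),.016)
d=(B-A)[:2]; print('w',np.linalg.norm(d),'psi',np.arctan2(*d[::-1])+np.pi/2)
psi=np.arctan2(*d[::-1])+np.pi/2
o0=((A+B)/2)[:2]
print('origin est', o0+.175*np.array([np.cos(psi),np.sin(psi)]))
psi=1.12; u=np.array([np.cos(psi),np.sin(psi)]); v=np.array([-u[1],u[0]])
o=o0+.175*u; print('origin, psi=1.12',o)
for p in((219,207),(315,207),(267,207)): m=onz(i,p,.042)[:2]-o; print('front',m@u,m@v)
for z in(.19,.10,.032): X=o-.168*u; move([*X,z],psi+np.pi)
```

```text
w 0.21545522735505512 psi 4.259648900523343
origin est [ 0.42004603 -0.20323844]
origin, psi=1.12 [0.57284092 0.11164822]
front -0.14699113070907707 -0.05294430410610856
front -0.14675939590464185 0.05401198029070897
front -0.146875304755718 0.0005147075352203178
move d [-0.004 -0.019  0.068] r [ 0.001 -0.    -0.001] pos [ 0.4847 -0.036   0.2442] yaw -2.023 t 2.8
move d [-0.004 -0.019  0.18 ] r [ 0.001 -0.    -0.001] pos [ 0.4847 -0.036   0.2442] yaw -2.023 t 2.8
move d [-0.004 -0.019  0.265] r [ 0.001 -0.    -0.001] pos [ 0.4847 -0.036   0.2442] yaw -2.023 t 2.8
```

```bash
python3 -m inch '[{"dx":0.005,"dy":-0.019,"dz":0.06,"rx":0,"ry":0,"rz":0},{"dx":0.005,"dy":-0.019,"dz":0.12,"rx":0,"ry":0,"rz":0},{"dx":0.005,"dy":-0.019,"dz":0.18,"rx":0,"ry":0,"rz":0},{"dx":0.005,"dy":-0.019,"dz":0.24,"rx":0,"ry":0,"rz":0},{"dx":0.005,"dy":-0.019,"dz":0.265,"rx":0,"ry":0,"rz":0}]'; python3 -m inch '[{"dx":0,"dy":0,"dz":0,"rx":0,"ry":0,"rz":0},{"dx":0,"dy":0,"dz":0,"rx":0,"ry":0,"rz":0}]';  python3 -c "
from h import *
u=np.array([np.cos(1.119),np.sin(1.119)]);o=np.array([.5728,.1116])
d=state()['tool_pos'][:2]-o;print(d@u,d@[-u[1],u[0]])
move([*(o-.084*u),.030],1.119+np.pi)"
```

```text
time: 3.3
tool_pos: [0.4926, -0.045, 0.0273]
tool_rot: [-0.003, -0.531, 0.848, 0.004]
contact_force: [-0.0, 0.2, -1.0]
gripper_width: -0.002
grasp_force: 0.0
time: 3.5
tool_pos: [0.4973, -0.0465, 0.0335]
tool_rot: [-0.0, -0.531, 0.848, 0.0]
contact_force: [0.3, -0.7, 1.7]
gripper_width: 0.002
grasp_force: 0.0
-0.17524937238105373 -0.0010822201611932626
move d [-0.114  0.001  0.004] r [ 0. -0. -0.] pos [ 0.4973 -0.0465  0.0335] yaw -2.023 t 3.5
```

Push: contact is expected at about -0.158 and home at about -0.086. I'll go most of the way and then creep.

```bash
python3 -m inch '[{"dx":-0.02,"dy":0.001,"dz":0.003,"rx":0,"ry":0,"rz":0},{"dx":-0.04,"dy":0.001,"dz":0.003,"rx":0,"ry":0,"rz":0},{"dx":-0.06,"dy":0.001,"dz":0.003,"rx":0,"ry":0,"rz":0},{"dx":-0.08,"dy":0.001,"dz":0.003,"rx":0,"ry":0,"rz":0},{"dx":-0.095,"dy":0.001,"dz":0.003,"rx":0,"ry":0,"rz":0}]'; python3 -m inch '[{"dx":-0.004,"dy":0,"dz":0,"rx":0,"ry":0,"rz":0},{"dx":-0.008,"dy":0,"dz":0,"rx":0,"ry":0,"rz":0},{"dx":-0.01,"dy":0,"dz":0,"rx":0,"ry":0,"rz":0},{"dx":-0.01,"dy":0,"dz":0,"rx":0,"ry":0,"rz":0}]';  python3 -c "
from h import *
u=np.array([np.cos(1.119),np.sin(1.119)]);o=np.array([.5728,.1116])
s=state();d=s['tool_pos'][:2]-o;print(d@u,d@[-u[1],u[0]],s['contact_force'][:2]@u)"
```

```text
time: 4.0
tool_pos: [0.5319, 0.0217, 0.0333]
tool_rot: [0.001, -0.53, 0.848, -0.002]
contact_force: [-1.8, -5.3, 2.2]
gripper_width: 0.002
grasp_force: 2.3
time: 4.4
tool_pos: [0.5337, 0.0285, 0.031]
tool_rot: [0.0, -0.53, 0.848, -0.0]
contact_force: [-0.6, -2.1, 1.8]
gripper_width: 0.005
grasp_force: 1.0
-0.09187126405583534 -0.0010886480419732786 -2.1443762549825616
```

Creep until the force rises.

```bash
for k in 1 2; do python3 -m inch '[{"dx":-0.003,"dy":0,"dz":0,"rx":0,"ry":0,"rz":0},{"dx":-0.005,"dy":0,"dz":0,"rx":0,"ry":0,"rz":0},{"dx":-0.005,"dy":0,"dz":0,"rx":0,"ry":0,"rz":0}]';  python3 -c "
from h import *
u=np.array([np.cos(1.119),np.sin(1.119)]);o=np.array([.5728,.1116])
s=state();d=s['tool_pos'][:2]-o;print(d@u,d@[-u[1],u[0]],s['contact_force'][:2]@u)"; done
```

```text
time: 4.7
tool_pos: [0.5352, 0.0321, 0.0308]
tool_rot: [-0.0, -0.53, 0.848, 0.0]
contact_force: [-2.0, -2.9, 2.3]
gripper_width: -0.001
grasp_force: 1.8
-0.08790590828293338 -0.0008519383526198802 -3.4555456216825915
time: 5.0
tool_pos: [0.5364, 0.0347, 0.0308]
tool_rot: [-0.002, -0.53, 0.848, -0.001]
contact_force: [-4.0, -8.4, 3.5]
gripper_width: -0.005
grasp_force: 4.5
-0.08503101822426055 -0.0008568188785989482 -9.260271501092879
```

```bash
python3 -m inch '[{"dx":-0.003,"dy":0,"dz":0,"rx":0,"ry":0,"rz":0},{"dx":-0.005,"dy":0,"dz":0,"rx":0,"ry":0,"rz":0},{"dx":-0.005,"dy":0,"dz":0,"rx":0,"ry":0,"rz":0}]';  python3 -c "
from h import *
u=np.array([np.cos(1.119),np.sin(1.119)]);o=np.array([.5728,.1116])
s=state();d=s['tool_pos'][:2]-o;print(d@u,d@[-u[1],u[0]],s['contact_force'][:2]@u)"
```

```text
time: 5.3
tool_pos: [0.5368, 0.0348, 0.0308]
tool_rot: [-0.005, -0.531, 0.847, -0.003]
contact_force: [-9.5, -20.9, 8.8]
gripper_width: -0.001
grasp_force: 11.6
-0.0847943113105547 -0.001174029358136155 -22.968077511502166
```

```bash
python3 -m inch '[{"dx":0.04,"dy":0,"dz":0,"rx":0,"ry":0,"rz":0},{"dx":0.07,"dy":0,"dz":-0.06,"rx":0,"ry":0,"rz":0},{"dx":0.07,"dy":0,"dz":-0.12,"rx":0,"ry":0,"rz":0},{"dx":0.07,"dy":0,"dz":-0.18,"rx":0,"ry":0,"rz":0},{"dx":0.07,"dy":0,"dz":-0.24,"rx":0,"ry":0,"rz":0}]' >/dev/null; python3 -m inch '[{"dx":0,"dy":0,"dz":-0.06,"rx":0,"ry":0,"rz":0},{"dx":-0.06,"dy":0,"dz":-0.09,"rx":0,"ry":0,"rz":0},{"dx":-0.12,"dy":0,"dz":-0.09,"rx":0,"ry":0,"rz":0},{"dx":-0.18,"dy":0,"dz":-0.09,"rx":0,"ry":0,"rz":0},{"dx":-0.24,"dy":0,"dz":-0.09,"rx":0,"ry":0,"rz":0}]'; python3 -m inch '[{"dx":-0.025,"dy":0,"dz":0,"rx":0,"ry":0,"rz":0},{"dx":-0.025,"dy":0,"dz":0,"rx":0,"ry":0,"rz":0},{"dx":-0.025,"dy":0,"dz":0,"rx":0,"ry":0,"rz":0}]'
python3 - <<'E'
from h import *
import json
i=optics.camera_info("wrist"); a=optics.grab_frame("wrist")
cv2.imwrite('pics/w2.png',a[:,:,::-1]); json.dump({k:np.array(v).tolist() for k,v in i.items()},open('w2.json','w'))
p=proj(i,np.array([.573,.111,.20])); print(p)
print([(d['confidence'],d['bbox']) for d in nets.boxes_of("wrist","screw")])
x,y=np.clip(p-[140,105],0,[280,210]).astype(int); print(x,y)
cv2.imwrite('pics/w2c.png',cv2.resize(a[y:y+210,x:x+280,::-1],None,fx=2.8,fy=2.8,interpolation=2))
E
```

```text
time: 6.3
tool_pos: [0.599, 0.1647, 0.2949]
tool_rot: [0.001, -0.53, 0.848, 0.001]
contact_force: [1.7, -0.2, -0.2]
gripper_width: 0.004
grasp_force: 0.0
time: 6.6
tool_pos: [0.6068, 0.1802, 0.294]
tool_rot: [-0.0, -0.531, 0.848, 0.001]
contact_force: [0.4, -0.1, -0.0]
gripper_width: 0.002
grasp_force: 0.0
[280.01653168 111.76244904]
[(0.67, [513.5, 130.0, 92.3, 116.8]), (0.62, [281.1, 113.9, 42.0, 52.5])]
140 6
```

View pics/w2c.png

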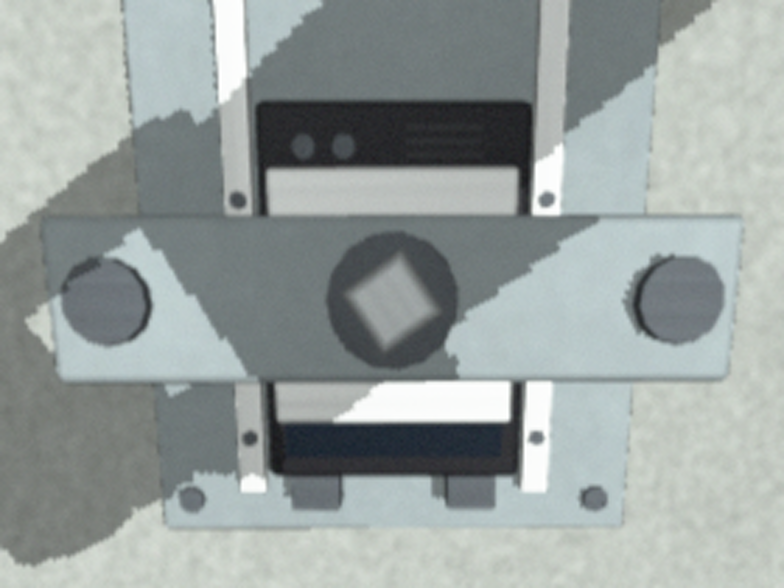

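The crop shows the module touching both stops (rows ~475), so it is home. The screw's square is at about crop (392,300), turned diagonally, and the collar is concentric with it.

Run:
```python
from h import *
import json
i={k:np.array(v) if isinstance(v,list) else v for k,v in json.load(open('w2.json')).items()}
a=cv2.imread('pics/w2.png'); g=cv2.cvtColor(a,cv2.COLOR_BGR2GRAY)
x0,y0=280-20,113-20; p=g[y0:y0+41,x0:x0+41]; 
p=cv2.resize(p,None,fx=8,fy=8,interpolation=cv2.INTER_CUBIC)
yy,xx=np.mgrid[:p.shape[0],:p.shape[1]]
m=((p>110)&(np.hypot(xx-164,yy-164)<140)).astype(np.uint8)
n,l,st,_=cv2.connectedComponentsWithStats(m); k=l[164,164]; m=(l==k).astype(np.uint8); print(st[k])
r=cv2.minAreaRect(np.argwhere(m)[:,::-1].astype(np.float32)); print(r)
c=cv2.boxPoints(r); c=(c+.5)/8-.5+[x0,y0]; print(c.tolist(),c.mean(0))
for z in(.205,.215):
    C=np.array([onz(i,q,z) for q in c]); e=np.roll(C,-1,0)-C
    print(z,'centre',C.mean(0)[:2],'sides',np.linalg.norm(e,axis=1),'angs',np.arctan2(e[:,1],e[:,0])%(np.pi/2))
t=optics.camera_info("top"); Cc=C.mean(0)
# triangulate with top view square-top centre
print('tri',tri([(i,c.mean(0)),(t,(180+170/3.2,145+143/3.2))]))
# collar via dark circle
hh=cv2.HoughCircles(cv2.medianBlur(cv2.resize(g[y0-20:y0+61,x0-20:x0+61],None,fx=4,fy=4),5),cv2.HOUGH_GRADIENT,1,100,param1=60,param2=15,minRadius=75,maxRadius=120)
print(hh, [(x0-20+q[0]/4,y0-20+q[1]/4,q[2]/2) for q in hh[0][:1]])
# crank approach: hub at (.511,-.274)
move([.52,-.22,.28],-.16)
```

```text
[   36    35   250   265 36210]
((161.41400146484375, 166.09799194335938), (197.45260620117188, 192.58270263671875), 55.304840087890625)
[[262.818500995636, 110.02949905395508], [282.6109981536865, 96.32699966430664], [296.6599998474121, 116.61999893188477], [276.8675022125244, 130.3224983215332]] [279.7392503  113.32474899]
0.205 centre [0.57364869 0.11190362] sides [0.01613363 0.01631844 0.0164221  0.01650514] angs [0.1262139  0.18359738 0.13844172 0.16552432]
0.215 centre [0.57361032 0.11183861] sides [0.01543668 0.01561351 0.01571269 0.01579214] angs [0.1262139  0.18359738 0.13844172 0.16552432]
tri [0.57377644 0.11136629 0.21717287]
[[[160.5 159.5  95.4]]] [(np.float32(280.125), np.float32(112.875), np.float32(47.7))]
move d [ 0.496 -0.121  0.018] r [ 0.     0.    -1.243] pos [0.6068 0.179  0.2947] yaw -2.025 t 6.7
```

```bash
python3 -c "
from h import *
move([.57,-.31,.25],2.98)"; python3 -m inch '[{"dx":0,"dy":0,"dz":0,"rx":0,"ry":0,"rz":0.85},{"dx":0.07,"dy":-0.01,"dz":0,"rx":0,"ry":0,"rz":0.85},{"dx":0.15,"dy":-0.05,"dz":0,"rx":0,"ry":0,"rz":0.85},{"dx":0.22,"dy":-0.10,"dz":0,"rx":0,"ry":0,"rz":0.85},{"dx":0.3,"dy":-0.15,"dz":0,"rx":0,"ry":0,"rz":0.85}]' 1;  python3 -c "
from h import *
move([.57,-.31,.25],2.98)"
```

```text
move d [ 0.569 -0.227  0.056] r [ 0.    -0.     0.852] pos [0.6068 0.179  0.2947] yaw -2.025 t 6.7
time: 7.2
tool_pos: [0.6012, -0.0201, 0.2956]
tool_rot: [0.001, -0.179, 0.984, -0.0]
contact_force: [1.3, -1.3, 0.1]
gripper_width: 0.846
grasp_force: 0.0
move d [ 0.164 -0.325  0.057] r [0.    0.001 0.348] pos [ 0.6012 -0.0201  0.2956] yaw -2.782 t 7.2
```

```bash
python3 -m inch '[{"dx":0.14,"dy":-0.29,"dz":0.05,"rx":0,"ry":0,"rz":0.35},{"dx":0.14,"dy":-0.29,"dz":0.05,"rx":0,"ry":0,"rz":0.35},{"dx":0.14,"dy":-0.29,"dz":0.05,"rx":0,"ry":0,"rz":0.35},{"dx":0.14,"dy":-0.29,"dz":0.05,"rx":0,"ry":0,"rz":0.35},{"dx":0.14,"dy":-0.29,"dz":0.05,"rx":0,"ry":0,"rz":0.35}]';  python3 -m inch '[{"dx":0,"dy":0,"dz":0,"rx":0,"ry":0,"rz":0},{"dx":0,"dy":0,"dz":0,"rx":0,"ry":0,"rz":0},{"dx":0,"dy":0,"dz":0,"rx":0,"ry":0,"rz":0}]'
python3 - <<'E'
from h import *
import json
move([.57,-.31,.25],2.98)
i=optics.camera_info("wrist"); a=optics.grab_frame("wrist")
cv2.imwrite('pics/w3.png',a[:,:,::-1]); json.dump({k:np.array(v).tolist() for k,v in i.items()},open('w3.json','w'))
print([(d['confidence'],d['bbox']) for d in nets.boxes_of("wrist","crank")])
E
```

```text
time: 7.7
tool_pos: [0.5802, -0.2665, 0.2568]
tool_rot: [0.001, 0.08, 0.997, -0.0]
contact_force: [0.7, 0.3, 0.2]
gripper_width: 0.997
grasp_force: 0.0
time: 8.0
tool_pos: [0.5814, -0.2632, 0.2571]
tool_rot: [0.0, 0.079, 0.997, 0.0]
contact_force: [0.4, 0.5, 0.1]
gripper_width: 0.999
grasp_force: 0.0
move d [ 0.005 -0.06   0.009] r [0.    0.001 0.002] pos [ 0.5814 -0.2632  0.2571] yaw 2.984 t 8.0
[(0.89, [134.3, 39.6, 96.0, 75.8]), (0.87, [269.2, 245.0, 27.6, 117.3]), (0.75, [211.1, 121.7, 126.5, 35.8])]
```

View pics/w3.png

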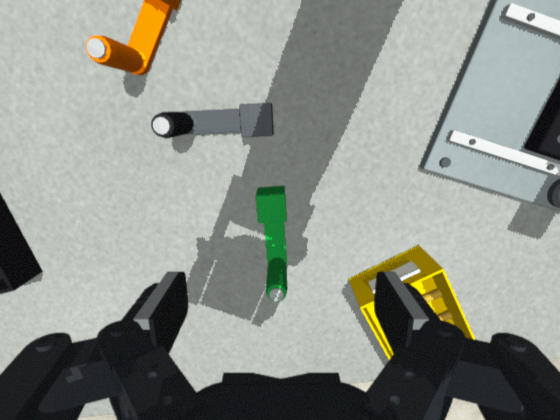

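The wrist view shows the steel crank with its hub top at (256,120) and handle cap at (162,125). Orange is at (135,40) and green at (270,245); these are the look-alikes and both are clear of the grasp.

Run:
```python
from h import *
import json
i={k:np.array(v) if isinstance(v,list) else v for k,v in json.load(open('w3.json')).items()}
t=optics.camera_info("top")
print('cap tri',tri([(i,(162,125)),(t,(409.7,229.4))]),'hub tri',tri([(i,(256.5,119.5)),(t,(372.4,224.8))]))
C=[onz(i,p,.044) for p in((241,104),(272,103),(273,135),(241,136.5))]
for k in range(4): e=C[(k+1)%4]-C[k]; print(np.linalg.norm(e[:2]),(np.arctan2(e[1],e[0]))%(np.pi/2))
h=np.mean(C,0)[:2]; c=onz(i,(162,125),.09)[:2]; d=c-h
y=np.arctan2(d[1],d[0]); print('hub',h,'cap',c,np.linalg.norm(d),'yaw',y)
yaw=(y-np.pi/2)%(2*np.pi); 
for z in (.12,.017): move([*h,z],yaw)
```

```text
cap tri [ 0.49984402 -0.36154664  0.09052395] hub tri [ 0.51250916 -0.27783183  0.02512715]
0.032382991090170385 1.4439285243938782
0.03253305688094151 1.438299087305234
0.034440639213008904 1.4588845792701022
0.03312323905880783 1.3763432863274225
hub [ 0.50973649 -0.27744563] cap [ 0.49984093 -0.3615321 ] 0.08466674438048089 yaw -1.6879406910041077
move d [ 0.086 -0.033  0.172] r [-0.     0.001 -0.026] pos [ 0.5819 -0.2625  0.2573] yaw 2.985 t 8.1
move d [ 0.087 -0.033  0.3  ] r [-0.     0.001 -0.026] pos [ 0.5819 -0.2625  0.2573] yaw 2.985 t 8.1
```

```bash
python3 -m inch '[{"dx":0.05,"dy":-0.02,"dz":0.03,"rx":0,"ry":0,"rz":-0.026},{"dx":0.086,"dy":-0.033,"dz":0.06,"rx":0,"ry":0,"rz":-0.026},{"dx":0.086,"dy":-0.033,"dz":0.12,"rx":0,"ry":0,"rz":-0.026},{"dx":0.086,"dy":-0.033,"dz":0.18,"rx":0,"ry":0,"rz":-0.026},{"dx":0.086,"dy":-0.033,"dz":0.22,"rx":0,"ry":0,"rz":-0.026}]' 0.4;  python3 -c "
from h import *
move([.5097,-.2774,.018],3.024)"
```

```text
time: 8.6
tool_pos: [0.5084, -0.2767, 0.0776]
tool_rot: [-0.001, 0.059, 0.998, 0.001]
contact_force: [-0.3, 0.4, -0.9]
gripper_width: 0.7
grasp_force: 0.0
move d [-0.002 -0.001  0.075] r [ 0.001 -0.002  0.   ] pos [ 0.5084 -0.2767  0.0776] yaw 3.024 t 8.6
```

```bash
python3 -m inch '[{"dx":0,"dy":0,"dz":0.03,"rx":0,"ry":0,"rz":0},{"dx":-0.001,"dy":0,"dz":0.06,"rx":0,"ry":0,"rz":0},{"dx":-0.001,"dy":0,"dz":0.078,"rx":0,"ry":0,"rz":0},{"dx":-0.001,"dy":0,"dz":0.078,"rx":0,"ry":0,"rz":0}]';  python3 -c "
from h import *
move([.5097,-.2774,.018],3.024)"
```

```text
time: 9.0
tool_pos: [0.5093, -0.2771, 0.0161]
tool_rot: [-0.002, 0.059, 0.998, 0.001]
contact_force: [-0.5, 0.1, 0.0]
gripper_width: 0.697
grasp_force: 0.0
move d [-0.001 -0.    -0.002] r [ 0.001 -0.002  0.   ] pos [ 0.5093 -0.2771  0.0161] yaw 3.024 t 9.0
```

```bash
python3 -m inch '[{"dx":0,"dy":0,"dz":-0.003,"rx":0,"ry":0,"rz":0},{"dx":0,"dy":0,"dz":-0.003,"rx":0,"ry":0,"rz":0},{"dx":0,"dy":0,"dz":-0.003,"rx":0,"ry":0,"rz":0},{"dx":0,"dy":0,"dz":-0.003,"rx":0,"ry":0,"rz":0},{"dx":0,"dy":0,"dz":-0.003,"rx":0,"ry":0,"rz":0}]' -1; python3 -m inch '[{"dx":0,"dy":0,"dz":0,"rx":0,"ry":0,"rz":0},{"dx":0,"dy":0,"dz":0,"rx":0,"ry":0,"rz":0},{"dx":0,"dy":0,"dz":-0.02,"rx":0,"ry":0,"rz":0},{"dx":0,"dy":0,"dz":-0.05,"rx":0,"ry":0,"rz":0},{"dx":0,"dy":0,"dz":-0.1,"rx":0,"ry":0,"rz":0}]'
```

```text
time: 9.5
tool_pos: [0.5121, -0.2799, 0.0231]
tool_rot: [0.002, 0.059, 0.998, -0.001]
contact_force: [-0.1, 1.4, 7.3]
gripper_width: 0.384
grasp_force: 62.5
time: 10.0
tool_pos: [0.5075, -0.2771, 0.0979]
tool_rot: [-0.004, 0.059, 0.998, 0.002]
contact_force: [0.3, -1.3, -4.3]
gripper_width: 0.383
grasp_force: 61.1
```

```bash
python3 -m inch '[{"dx":0,"dy":0,"dz":-0.06,"rx":0,"ry":0,"rz":0},{"dx":0,"dy":0,"dz":-0.12,"rx":0,"ry":0,"rz":0},{"dx":0,"dy":0,"dz":-0.18,"rx":0,"ry":0,"rz":0},{"dx":0,"dy":0.05,"dz":-0.20,"rx":0,"ry":0,"rz":0},{"dx":0,"dy":0.1,"dz":-0.20,"rx":0,"ry":0,"rz":0}]';python3 -c "
from h import *
move([.5737,.1117,.28],3.295)"
```

```text
time: 10.5
tool_pos: [0.5209, -0.2001, 0.2659]
tool_rot: [0.004, 0.061, 0.998, -0.002]
contact_force: [0.6, 1.0, -4.0]
gripper_width: 0.383
grasp_force: 61.3
move d [-0.018  0.395 -0.019] r [-0.002  0.005 -0.183] pos [ 0.5209 -0.2001  0.2659] yaw 3.02 t 10.5
```

```bash
python3 -m inch '[{"dx":-0.005,"dy":0.05,"dz":-0.02,"rx":0,"ry":0,"rz":-0.06},{"dx":-0.01,"dy":0.1,"dz":-0.02,"rx":0,"ry":0,"rz":-0.12},{"dx":-0.012,"dy":0.15,"dz":-0.02,"rx":0,"ry":0,"rz":-0.183},{"dx":-0.015,"dy":0.2,"dz":-0.02,"rx":0,"ry":0,"rz":-0.183},{"dx":-0.018,"dy":0.26,"dz":-0.02,"rx":0,"ry":0,"rz":-0.183}]';python3 -m inch '[{"dx":-0.015,"dy":0.05,"dz":0,"rx":0,"ry":0,"rz":0},{"dx":-0.03,"dy":0.1,"dz":0,"rx":0,"ry":0,"rz":0},{"dx":-0.03,"dy":0.11,"dz":0,"rx":0,"ry":0,"rz":0},{"dx":-0.03,"dy":0.11,"dz":0,"rx":0,"ry":0,"rz":0}]';python3 -c "
from h import *
move([.5737,.1117,.28],3.295)"
```

```text
time: 11.0
tool_pos: [0.5579, 0.0063, 0.2763]
tool_rot: [-0.001, -0.077, 0.997, -0.0]
contact_force: [1.0, -0.5, -4.2]
gripper_width: 0.384
grasp_force: 61.4
time: 11.4
tool_pos: [0.5679, 0.0971, 0.2761]
tool_rot: [-0.001, -0.079, 0.997, -0.0]
contact_force: [1.1, -0.3, -4.4]
gripper_width: 0.379
grasp_force: 61.7
move d [-0.01   0.017 -0.005] r [-0.    -0.001  0.003] pos [0.5679 0.0971 0.2761] yaw -2.983 t 11.4
```

```bash
python3 -m inch '[{"dx":-0.01,"dy":0.017,"dz":0,"rx":0,"ry":0,"rz":0.003},{"dx":-0.01,"dy":0.017,"dz":0,"rx":0,"ry":0,"rz":0.003},{"dx":-0.01,"dy":0.017,"dz":0,"rx":0,"ry":0,"rz":0.003}]';python3 - <<'E'
from h import *
import json
move([.5737,.1117,.28],3.295)
i=optics.camera_info("wrist"); s=state(); a=optics.grab_frame("wrist")
cv2.imwrite('pics/w4.png',a[:,:,::-1]); json.dump({k:np.array(v).tolist() for k,v in i.items()},open('w4.json','w'))
R=rot(s); print(proj(i,s['tool_pos']-R[:,2]*.02), proj(i,s['tool_pos']-R[:,2]*.02+R[:,0]*.017),proj(i,s['tool_pos']-R[:,2]*.02-R[:,0]*.017))
p=proj(i,s['tool_pos']-R[:,2]*.02); x,y=int(p[0]-140),min(int(p[1]-120),210); print(x,y)
cv2.imwrite('pics/w4c.png',cv2.resize(a[y:y+210,x:x+280,::-1],None,fx=2.8,fy=2.8,interpolation=2))
E
```

```text
time: 11.7
tool_pos: [0.5747, 0.1098, 0.2764]
tool_rot: [-0.0, -0.075, 0.997, -0.0]
contact_force: [0.4, 0.2, -3.6]
gripper_width: 0.389
grasp_force: 61.7
move d [ 0.001  0.003 -0.004] r [-0.    -0.    -0.002] pos [0.5747 0.1098 0.2764] yaw -2.991 t 11.7
[281.06342378 298.45961743] [281.10094051 262.95713108] [281.02855179 331.45936892]
141 178
```

View pics/w4c.png

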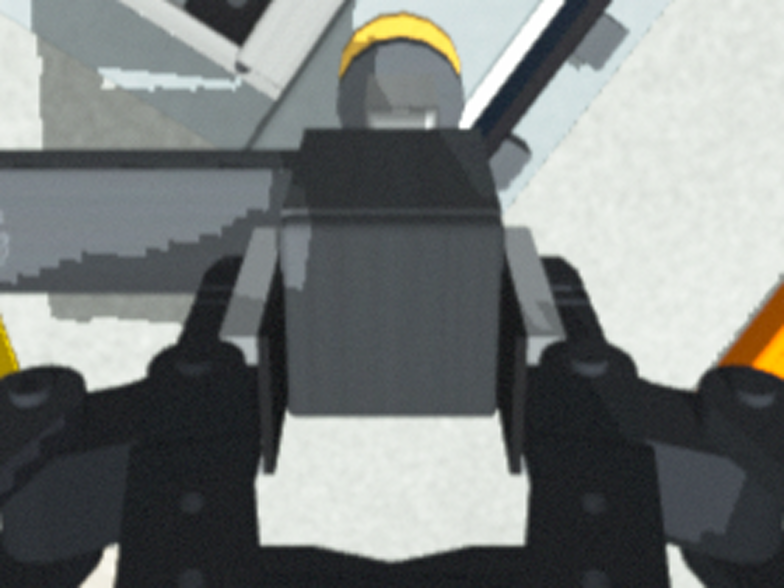

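The crop shows the hub gripped squarely. Its top face spans crop rows 222–413, which puts it about 3 mm towards +x of the tool. The brass nut and collar appear behind it at columns ~340–462.

Run:
```python
from h import *
import json
i={k:np.array(v) if isinstance(v,list) else v for k,v in json.load(open('w4.json')).items()}
f=lambda p:(np.array(p)-[141,178])*2.8
for z in(.178,.186):
    th=np.linspace(0,2*np.pi,90); P=np.array([f(proj(i,np.array([.5737+.018*np.cos(a),.1117+.018*np.sin(a),z]))) for a in th])
    print(z,'collar cols',P[:,0].min(),P[:,0].max(),'top row',P[:,1].min())
u=.153+np.pi/4
for z in(.207,.215):print(z,[np.round(f(proj(i,np.array([.5737+.0127*np.cos(u+k*np.pi/2),.1117+.0127*np.sin(u+k*np.pi/2),z])))).tolist() for k in range(4)])
move([.5766,.1121,.252],3.295)
```

```text
0.178 collar cols 334.101735853416 462.70749338865045 top row 38.343367403547354
0.186 collar cols 332.35847880076903 464.9676457284598 top row 45.50502241179764
0.207 [[435.0, 170.0], [436.0, 102.0], [363.0, 102.0], [364.0, 170.0]]
0.215 [[437.0, 182.0], [438.0, 112.0], [362.0, 112.0], [363.0, 182.0]]
move d [-0.003  0.003  0.031] r [-0.    -0.    -0.002] pos [0.5747 0.1097 0.2764] yaw -2.992 t 11.75
```

```bash
python3 -m inch '[{"dx":-0.003,"dy":0.003,"dz":0,"rx":0,"ry":0,"rz":0},{"dx":-0.003,"dy":0.003,"dz":0.02,"rx":0,"ry":0,"rz":0},{"dx":-0.003,"dy":0.003,"dz":0.035,"rx":0,"ry":0,"rz":0},{"dx":-0.003,"dy":0.003,"dz":0.045,"rx":0,"ry":0,"rz":0},{"dx":-0.003,"dy":0.003,"dz":0.045,"rx":0,"ry":0,"rz":0}]';python3 -m inch '[{"dx":0,"dy":0,"dz":0.005,"rx":0,"ry":0,"rz":0},{"dx":0,"dy":0,"dz":0.01,"rx":0,"ry":0,"rz":0},{"dx":0,"dy":0,"dz":0.01,"rx":0,"ry":0,"rz":0}]';python3 -c "
from h import *
move([.5766,.1121,.205],3.295)"
```

```text
time: 12.25
tool_pos: [0.5752, 0.1132, 0.2374]
tool_rot: [-0.003, -0.076, 0.997, -0.0]
contact_force: [0.1, 0.1, -4.1]
gripper_width: 0.386
grasp_force: 61.6
time: 12.55
tool_pos: [0.5766, 0.1133, 0.2322]
tool_rot: [-0.0, -0.076, 0.997, -0.0]
contact_force: [-0.0, -0.1, -4.7]
gripper_width: 0.383
grasp_force: 61.8
move d [ 0.    -0.001  0.034] r [-0.    -0.    -0.001] pos [0.5766 0.1133 0.2322] yaw -2.99 t 12.55
```

```bash
for k in 1 2; do python3 -m inch '[{"dx":0,"dy":-0.0005,"dz":0.004,"rx":0,"ry":0,"rz":0},{"dx":0,"dy":-0.0005,"dz":0.008,"rx":0,"ry":0,"rz":0},{"dx":0,"dy":-0.0005,"dz":0.01,"rx":0,"ry":0,"rz":0},{"dx":0,"dy":-0.0005,"dz":0.01,"rx":0,"ry":0,"rz":0}]' | grep -E "pos|rot|force"; done
```

```text
tool_pos: [0.5766, 0.113, 0.224]
tool_rot: [-0.0, -0.076, 0.997, 0.0]
contact_force: [-0.8, -0.3, -4.2]
grasp_force: 61.8
tool_pos: [0.5766, 0.1125, 0.216]
tool_rot: [-0.0, -0.076, 0.997, 0.0]
contact_force: [0.1, 0.9, -4.4]
grasp_force: 61.8
```

```bash
python3 -m inch '[{"dx":0,"dy":0,"dz":0.004,"rx":0,"ry":0,"rz":0},{"dx":0,"dy":0,"dz":0.008,"rx":0,"ry":0,"rz":0},{"dx":0,"dy":0,"dz":0.01,"rx":0,"ry":0,"rz":0},{"dx":0,"dy":0,"dz":0.01,"rx":0,"ry":0,"rz":0}]' | grep -E "pos|rot|force";python3 -m inch '[{"dx":0,"dy":0,"dz":0.004,"rx":0,"ry":0,"rz":0},{"dx":0,"dy":0,"dz":0.006,"rx":0,"ry":0,"rz":0},{"dx":0,"dy":0,"dz":0.006,"rx":0,"ry":0,"rz":0}]' | grep -E "pos|rot|force"
```

```text
tool_pos: [0.5766, 0.1125, 0.208]
tool_rot: [-0.0, -0.076, 0.997, 0.0]
contact_force: [0.1, -0.1, -4.1]
grasp_force: 61.8
tool_pos: [0.5768, 0.1126, 0.2041]
tool_rot: [0.0, -0.076, 0.997, -0.0]
contact_force: [-1.4, -0.5, -2.1]
grasp_force: 62.0
```

```bash
for k in 1 2; do python3 -m inch '[{"dx":0,"dy":0,"dz":0.002,"rx":0,"ry":0,"rz":0},{"dx":0,"dy":0,"dz":0.003,"rx":0,"ry":0,"rz":0},{"dx":0,"dy":0,"dz":0.003,"rx":0,"ry":0,"rz":0}]' | grep -E "pos|rot|force"; done
```

```text
tool_pos: [0.577, 0.1126, 0.2041]
tool_rot: [0.0, -0.076, 0.997, -0.0]
contact_force: [-6.6, -1.2, 7.0]
grasp_force: 63.2
tool_pos: [0.5771, 0.1126, 0.204]
tool_rot: [0.001, -0.076, 0.997, -0.0]
contact_force: [-11.1, -2.1, 14.5]
grasp_force: 64.2
```

```bash
python3 -m inch '[{"dx":0,"dy":0,"dz":-0.003,"rx":0,"ry":0,"rz":0},{"dx":0,"dy":0,"dz":-0.003,"rx":0,"ry":0,"rz":0},{"dx":0,"dy":0,"dz":-0.003,"rx":0,"ry":0,"rz":0},{"dx":0,"dy":0,"dz":-0.003,"rx":0,"ry":0,"rz":0},{"dx":0,"dy":0,"dz":-0.003,"rx":0,"ry":0,"rz":0}]' 0.5|grep -E "force|width";python3 -m inch '[{"dx":0,"dy":0,"dz":-0.03,"rx":0,"ry":0,"rz":0},{"dx":0,"dy":0,"dz":-0.08,"rx":0,"ry":0,"rz":0},{"dx":0,"dy":0,"dz":-0.12,"rx":0,"ry":0,"rz":0},{"dx":-0.03,"dy":0,"dz":-0.12,"rx":0,"ry":0,"rz":0},{"dx":-0.03,"dy":0,"dz":-0.12,"rx":0,"ry":0,"rz":0}]' | grep -E "pos|rot|force"
python3 - <<'E'
from h import *
import json
i=optics.camera_info("wrist"); a=optics.grab_frame("wrist"); t=optics.camera_info("scene");b=optics.grab_frame("scene")
json.dump({k:np.array(v).tolist() for k,v in i.items()},open('w5.json','w'))
cv2.imwrite('pics/w5.png',a[:,:,::-1]); cv2.imwrite('pics/s5.png',b[:,:,::-1])
w=cv2.resize(a[90:420,60:500],(587,440)); c=cv2.resize(b[170:270,250:300+50],(400,400)) 
cv2.imwrite('pics/j5.png',np.hstack([cv2.resize(w,(480,360)),cv2.resize(c,(320,360))])[:,:,::-1])
for z in(.18,.18+.044): print(z,proj(i,np.array([.5737,.1117,z])))
print(proj(i,np.array([.5866,.0277,.272])),proj(t,np.array([.5866,.0277,.272])))
E
```

```text
contact_force: [0.2, 0.4, -0.2]
gripper_width: 0.748
grasp_force: 0.0
tool_pos: [0.6024, 0.1162, 0.2986]
tool_rot: [0.002, -0.075, 0.997, -0.0]
contact_force: [-0.4, 0.4, 0.0]
grasp_force: 0.0
0.18 [280.49841654 173.01401694]
0.22399999999999998 [280.53678547 184.93592959]
[124.54753405 204.5811233 ] [285.95754241 192.87836401]
```

View pics/j5.png

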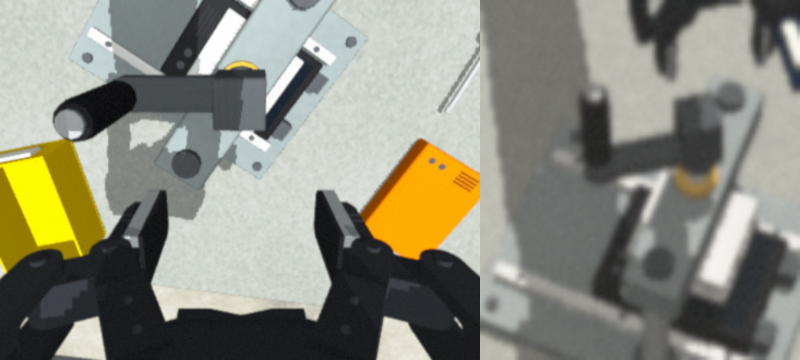

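The left panel shows the crank sitting level on the screw, with its cap at full pixel (124,202) against a prediction of (124.5,204.6). The right panel (scene view) agrees. Now to the handle.

```bash
python3 -c "
from h import *
move([.586,.0277,.213],3.295)"
```

```text
move d [ 0.034 -0.107  0.104] r [ 0.    -0.001 -0.001] pos [0.6003 0.1161 0.2963] yaw -2.99 t 15.75
```

```bash
python3 -m inch '[{"dx":0.034,"dy":-0.05,"dz":-0.01,"rx":0,"ry":0,"rz":0},{"dx":0.034,"dy":-0.107,"dz":-0.01,"rx":0,"ry":0,"rz":0},{"dx":0.034,"dy":-0.107,"dz":-0.01,"rx":0,"ry":0,"rz":0},{"dx":0.034,"dy":-0.107,"dz":0.04,"rx":0,"ry":0,"rz":0},{"dx":0.034,"dy":-0.107,"dz":0.09,"rx":0,"ry":0,"rz":0}]'|grep -E "pos|force";python3 -m inch '[{"dx":0,"dy":0,"dz":0.014,"rx":0,"ry":0,"rz":0},{"dx":0,"dy":0,"dz":0.014,"rx":0,"ry":0,"rz":0}]'; python3 -c "
from h import *
move([.586,.0277,.213],3.295)"; python3 -m inch '[{"dx":0,"dy":0,"dz":0,"rx":0,"ry":0,"rz":0},{"dx":0,"dy":0,"dz":0,"rx":0,"ry":0,"rz":0},{"dx":0,"dy":0,"dz":0,"rx":0,"ry":0,"rz":0},{"dx":0,"dy":0,"dz":0,"rx":0,"ry":0,"rz":0},{"dx":0,"dy":0,"dz":0,"rx":0,"ry":0,"rz":0}]' -1
```

```text
tool_pos: [0.5867, 0.0274, 0.2253]
contact_force: [0.1, 0.1, -0.2]
grasp_force: 0.0
time: 16.45
tool_pos: [0.5845, 0.028, 0.2109]
tool_rot: [-0.003, -0.076, 0.997, 0.001]
contact_force: [-0.8, 0.5, -0.2]
gripper_width: 0.751
grasp_force: 0.0
move d [-0.002 -0.001 -0.003] r [ 0.001 -0.004 -0.001] pos [0.5845 0.028  0.2109] yaw -2.99 t 16.45
time: 16.95
tool_pos: [0.5884, 0.0275, 0.2182]
tool_rot: [0.003, -0.075, 0.997, -0.0]
contact_force: [0.5, -1.4, 7.3]
gripper_width: 0.27
grasp_force: 58.0
```

```bash
python3 -m inch '[{"dx":0.0432,"dy":0.0092,"dz":0.0008,"rx":0,"ry":0,"rz":0},{"dx":0.079,"dy":0.0352,"dz":0.0017,"rx":0,"ry":0,"rz":0},{"dx":0.101,"dy":0.0734,"dz":0.0025,"rx":0,"ry":0,"rz":0},{"dx":0.1057,"dy":0.1174,"dz":0.0033,"rx":0,"ry":0,"rz":0},{"dx":0.092,"dy":0.1594,"dz":0.0042,"rx":0,"ry":0,"rz":0}]'; python3 -c "
from h import *
d=state()['tool_pos'][:2]-[.5737,.1117];print(np.hypot(*d),np.arctan2(d[1],d[0]))"
```

```text
time: 17.45
tool_pos: [0.4937, 0.1431, 0.2155]
tool_rot: [0.001, -0.075, 0.997, -0.0]
contact_force: [4.3, -2.2, 5.0]
gripper_width: 0.269
grasp_force: 58.8
0.08599027599935505 2.767678981909655
```

```bash
python3 -m inch '[{"dx":-0.0296,"dy":0.0328,"dz":0.0008,"rx":0,"ry":0,"rz":0},{"dx":-0.0699,"dy":0.0508,"dz":0.0017,"rx":0,"ry":0,"rz":0},{"dx":-0.1141,"dy":0.0508,"dz":0.0025,"rx":0,"ry":0,"rz":0},{"dx":-0.1545,"dy":0.0328,"dz":0.0033,"rx":0,"ry":0,"rz":0},{"dx":-0.184,"dy":0,"dz":0.0042,"rx":0,"ry":0,"rz":0}]' | grep -E "pos|force"; python3 -m inch '[{"dx":-0.0137,"dy":-0.042,"dz":0.0008,"rx":0,"ry":0,"rz":0},{"dx":-0.009,"dy":-0.086,"dz":0.0017,"rx":0,"ry":0,"rz":0},{"dx":0.0131,"dy":-0.1242,"dz":0.0025,"rx":0,"ry":0,"rz":0},{"dx":0.0488,"dy":-0.1502,"dz":0.0033,"rx":0,"ry":0,"rz":0},{"dx":0.092,"dy":-0.1594,"dz":0.0042,"rx":0,"ry":0,"rz":0}]'| grep -E "pos|force"; python3 -c "
from h import *
d=state()['tool_pos'][:2]-[.5737,.1117];print(np.hypot(*d),np.arctan2(d[1],d[0]))"
```

```text
tool_pos: [0.6424, 0.1653, 0.2121]
contact_force: [-10.9, -5.2, 7.8]
grasp_force: 60.1
tool_pos: [0.5891, 0.0275, 0.2093]
contact_force: [0.5, 10.3, 8.9]
grasp_force: 60.9
0.08558286037453108 -1.3902817886027377
```

```bash
python3 -m inch '[{"dx":0.0432,"dy":0.0092,"dz":0.0005,"rx":0,"ry":0,"rz":0},{"dx":0.079,"dy":0.0352,"dz":0.001,"rx":0,"ry":0,"rz":0},{"dx":0.101,"dy":0.0734,"dz":0.0018,"rx":0,"ry":0,"rz":0},{"dx":0.1057,"dy":0.1174,"dz":0.0026,"rx":0,"ry":0,"rz":0},{"dx":0.092,"dy":0.1594,"dz":0.0034,"rx":0,"ry":0,"rz":0}]'| grep -E "pos|force"; python3 -m inch '[{"dx":-0.0296,"dy":0.0328,"dz":0.0008,"rx":0,"ry":0,"rz":0},{"dx":-0.0699,"dy":0.0508,"dz":0.0017,"rx":0,"ry":0,"rz":0},{"dx":-0.1141,"dy":0.0508,"dz":0.0025,"rx":0,"ry":0,"rz":0},{"dx":-0.1545,"dy":0.0328,"dz":0.0033,"rx":0,"ry":0,"rz":0}]' | grep -E "pos|force";  python3 -c "
from h import *
d=state()['tool_pos'][:2]-[.5737,.1117];print(np.hypot(*d),np.arctan2(d[1],d[0]))"
```

```text
tool_pos: [0.4946, 0.1433, 0.2068]
contact_force: [4.7, -3.9, 4.0]
grasp_force: 59.9
tool_pos: [0.6153, 0.1878, 0.2034]
contact_force: [-7.0, -9.1, 9.1]
grasp_force: 60.6
0.08671783672329292 1.0705468632092636
```

```bash
python3 -m inch '[{"dx":-0.0165,"dy":-0.0149,"dz":0.0004,"rx":0,"ry":0,"rz":0},{"dx":-0.0296,"dy":-0.0328,"dz":0.0006,"rx":0,"ry":0,"rz":0},{"dx":-0.0296,"dy":-0.0328,"dz":0.0006,"rx":0,"ry":0,"rz":0}]'| grep -E "pos|force|time";  python3 - <<'E'
from h import *
d=state()['tool_pos'][:2]-[.5737,.1117];print(np.hypot(*d),np.arctan2(d[1],d[0]))
b=optics.grab_frame("scene"); c=b[170:270,250:360]
cv2.imwrite('pics/s6.png',cv2.resize(c,(770,600),interpolation=2)[30:,:,::-1] if 0 else cv2.resize(c,(660,600),interpolation=2)[:,:,::-1])
E
```

```text
time: 19.65
tool_pos: [0.6433, 0.1629, 0.2026]
contact_force: [-0.2, -0.9, 7.4]
grasp_force: 60.6
0.08644067962654733 0.6341147677869815
```

View pics/s6.png

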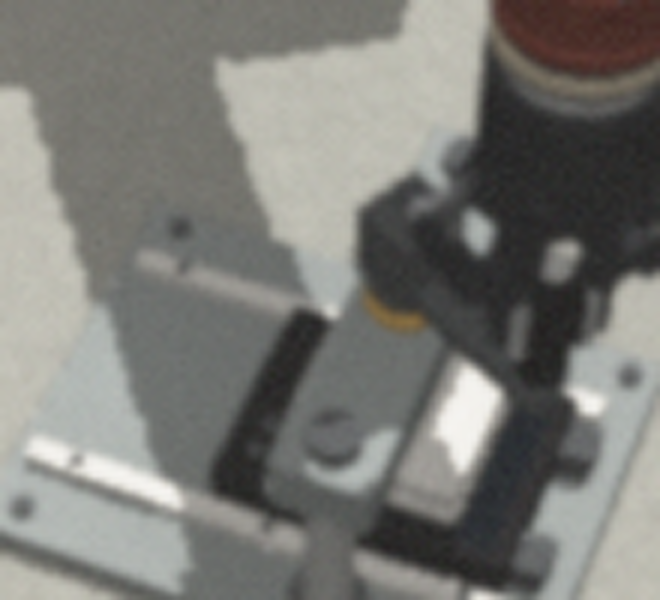

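The crop shows the crank still down on the screw with the gripper on its handle and the pad close to the module.

```bash
python3 -m inch '[{"dx":-0.009,"dy":-0.0203,"dz":0.0004,"rx":0,"ry":0,"rz":0},{"dx":-0.0137,"dy":-0.042,"dz":0.0006,"rx":0,"ry":0,"rz":0},{"dx":-0.0137,"dy":-0.042,"dz":0.0006,"rx":0,"ry":0,"rz":0}]'| grep -E "pos|force|time"; python3 -m inch '[{"dx":0,"dy":-0.0111,"dz":0.0002,"rx":0,"ry":0,"rz":0},{"dx":0,"dy":-0.0222,"dz":0.0004,"rx":0,"ry":0,"rz":0},{"dx":0,"dy":-0.0222,"dz":0.0004,"rx":0,"ry":0,"rz":0}]'| grep -E "pos|force|time"; python3 -c "
from h import *
d=state()['tool_pos'][:2]-[.5737,.1117];print(np.hypot(*d),np.arctan2(d[1],d[0]))"
```

```text
time: 20.0
tool_pos: [0.658, 0.1315, 0.2016]
contact_force: [0.3, -0.6, 5.2]
grasp_force: 60.4
time: 20.3
tool_pos: [0.6601, 0.115, 0.2012]
contact_force: [-0.4, 0.3, 5.5]
grasp_force: 60.4
0.08650476876174244 0.03828223981257845
```

```bash
python3 -m inch '[{"dx":0.0023,"dy":-0.011,"dz":0.0002,"rx":0,"ry":0,"rz":0},{"dx":0.0046,"dy":-0.0217,"dz":0.0004,"rx":0,"ry":0,"rz":0},{"dx":0.0046,"dy":-0.0217,"dz":0.0004,"rx":0,"ry":0,"rz":0}]'| grep -E "pos|_force"; python3 -m inch '[{"dx":0.0045,"dy":-0.0105,"dz":0.0002,"rx":0,"ry":0,"rz":0},{"dx":0.009,"dy":-0.0203,"dz":0.0004,"rx":0,"ry":0,"rz":0},{"dx":0.009,"dy":-0.0203,"dz":0.0004,"rx":0,"ry":0,"rz":0}]'| grep -E "pos|_force"; python3 -c "
from h import *
d=state()['tool_pos'][:2]-[.5737,.1117];print(np.hypot(*d),np.arctan2(d[1],d[0]))"
```

```text
tool_pos: [0.659, 0.0975, 0.2009]
contact_force: [-0.8, 0.1, 5.2]
grasp_force: 60.5
tool_pos: [0.6542, 0.0805, 0.2006]
contact_force: [-0.6, 1.2, 5.9]
grasp_force: 60.6
0.08631831176455804 -0.36927029775418074
```

```bash
python3 -m inch '[{"dx":0.0065,"dy":-0.0095,"dz":0.0002,"rx":0,"ry":0,"rz":0},{"dx":0.0131,"dy":-0.018,"dz":0.0004,"rx":0,"ry":0,"rz":0},{"dx":0.0131,"dy":-0.018,"dz":0.0004,"rx":0,"ry":0,"rz":0}]'| grep -E "pos|_force"; python3 -c "
from h import *
d=state()['tool_pos'][:2]-[.5737,.1117];print(np.hypot(*d),np.arctan2(d[1],d[0]))"
```

```text
tool_pos: [0.646, 0.0649, 0.2004]
contact_force: [-0.7, -0.6, 5.9]
grasp_force: 60.7
0.08609783498107138 -0.5740922689457223
```

```bash
python3 -m inch '[{"dx":0.008,"dy":-0.0078,"dz":0.0002,"rx":0,"ry":0,"rz":0},{"dx":0.0165,"dy":-0.0149,"dz":0.0004,"rx":0,"ry":0,"rz":0},{"dx":0.0165,"dy":-0.0149,"dz":0.0004,"rx":0,"ry":0,"rz":0}]'| grep -E "pos|_force"; python3 -c "
from h import *
d=state()['tool_pos'][:2]-[.5737,.1117];print(np.hypot(*d),np.arctan2(d[1],d[0]))"
```

```text
tool_pos: [0.6348, 0.0514, 0.2002]
contact_force: [-0.5, 1.3, 5.3]
grasp_force: 60.9
0.08586150671695561 -0.7787636799947019
```

```bash
python3 -m inch '[{"dx":0.0095,"dy":-0.0058,"dz":0.0002,"rx":0,"ry":0,"rz":0},{"dx":0.0192,"dy":-0.0111,"dz":0.0004,"rx":0,"ry":0,"rz":0},{"dx":0.0192,"dy":-0.0111,"dz":0.0004,"rx":0,"ry":0,"rz":0}]'| grep -E "pos|_force"; python3 -c "
from h import *
d=state()['tool_pos'][:2]-[.5737,.1117];print(np.hypot(*d),np.arctan2(d[1],d[0]))"
```

```text
tool_pos: [0.6256, 0.044, 0.2012]
contact_force: [13.9, 12.1, 2.1]
grasp_force: 60.4
0.08531499487370124 -0.9175041394647684
```

```bash
python3 -m inch '[{"dx":0.0105,"dy":-0.0037,"dz":0.0002,"rx":0,"ry":0,"rz":0},{"dx":0.0211,"dy":-0.0069,"dz":0.0004,"rx":0,"ry":0,"rz":0},{"dx":0.0211,"dy":-0.0069,"dz":0.0004,"rx":0,"ry":0,"rz":0}]'| grep -E "pos|_force"; python3 -c "
from h import *
d=state()['tool_pos'][:2]-[.5737,.1117];print(np.hypot(*d),np.arctan2(d[1],d[0]))"
```

```text
tool_pos: [0.6168, 0.0393, 0.2027]
contact_force: [40.7, 23.7, -7.5]
grasp_force: 59.7
0.08429672682894035 -1.0339636287475387
```

```bash
python3 -m inch '[{"dx":-0.012,"dy":0.004,"dz":0.001,"rx":0,"ry":0,"rz":0},{"dx":-0.024,"dy":0.0085,"dz":0.002,"rx":0,"ry":0,"rz":0},{"dx":-0.024,"dy":0.0085,"dz":0.002,"rx":0,"ry":0,"rz":0},{"dx":-0.024,"dy":0.0085,"dz":0.002,"rx":0,"ry":0,"rz":0}]'| grep -E "pos|_force"; python3 -c "
from h import *
d=state()['tool_pos'][:2]-[.5737,.1117];print(np.hypot(*d),np.arctan2(d[1],d[0]))"
```

```text
tool_pos: [0.6265, 0.045, 0.2007]
contact_force: [7.6, 8.3, 10.3]
grasp_force: 62.4
0.08505778803602272 -0.9012505345608911
```

```bash
python3 -m inch '[{"dx":0,"dy":0,"dz":0,"rx":0,"ry":0,"rz":0},{"dx":0,"dy":0,"dz":0,"rx":0,"ry":0,"rz":0},{"dx":0,"dy":0,"dz":0,"rx":0,"ry":0,"rz":0},{"dx":0,"dy":0,"dz":0,"rx":0,"ry":0,"rz":0},{"dx":0,"dy":0,"dz":0,"rx":0,"ry":0,"rz":0}]' 0.2|grep -E "pos|force|width";python3 -m inch '[{"dx":0,"dy":0,"dz":-0.03,"rx":0,"ry":0,"rz":0},{"dx":0,"dy":0,"dz":-0.07,"rx":0,"ry":0,"rz":0},{"dx":0,"dy":0,"dz":-0.12,"rx":0,"ry":0,"rz":0},{"dx":-0.04,"dy":0,"dz":-0.15,"rx":0,"ry":0,"rz":0},{"dx":-0.06,"dy":0.03,"dz":-0.15,"rx":0,"ry":0,"rz":0}]' | grep -E "pos|rot|force"; python3 -m inch '[{"dx":0,"dy":0.05,"dz":-0.04,"rx":0,"ry":0,"rz":0},{"dx":0,"dy":0.08,"dz":-0.04,"rx":0,"ry":0,"rz":0},{"dx":0,"dy":0.08,"dz":-0.04,"rx":0,"ry":0,"rz":0},{"dx":0,"dy":0.08,"dz":-0.04,"rx":0,"ry":0,"rz":0}]'|grep -E "time|pos"
python3 - <<'E'
from h import *
i=optics.camera_info("wrist"); a=optics.grab_frame("wrist");b=optics.grab_frame("scene")
cv2.imwrite('pics/j7.png',np.hstack([cv2.resize(a[:330],(470,277*1)),cv2.resize(b[170:270,250:360],(305,277),interpolation=2)])[:,:,::-1])
cap=np.array([.5737+.085*np.cos(-.9),.1117+.085*np.sin(-.9),.252])
print(proj(i,cap)*470/560,proj(i,np.array([.5737,.1117,.206]))*470/560)
E
```

```text
tool_pos: [0.6215, 0.0413, 0.1934]
contact_force: [-0.3, -0.8, -0.3]
gripper_width: 0.599
grasp_force: 0.0
tool_pos: [0.6688, 0.0706, 0.3199]
tool_rot: [0.005, -0.074, 0.997, -0.001]
contact_force: [0.3, -0.1, 0.8]
grasp_force: 0.0
time: 23.9
tool_pos: [0.6558, 0.1358, 0.3453]
[137.60252102 135.41968901] [224.05379843  85.6615144 ]
```

View pics/j7.png

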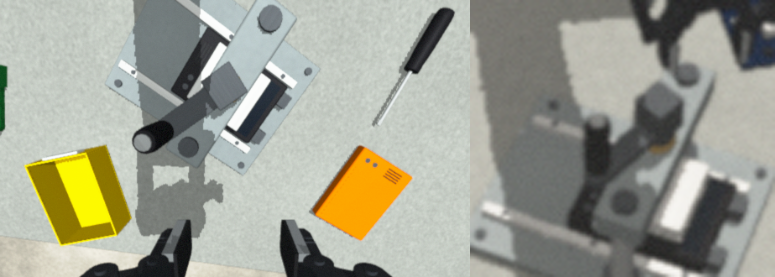

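Both panels show the crank level on the screw, the pad down on the module, the module against the stops and the bystanders untouched. The winding stopped rigidly at 47 N after about 12 rad, so I'll cross-check the cap height and hand in.

Run:
```python
from h import *
from plant import ticket
i=optics.camera_info("wrist"); t=optics.camera_info("scene")
X=tri([(i,(168,170.4)),(t,(296.2,212.6))]); print(X)
if .243<X[2]<.262: print(ticket.job_done())
```

```text
[0.63326735 0.04902601 0.25069359]
the job is handed in; nothing more can be done
None
```

The module is home against both back stops. The crank is seated on the screw and wound about 12 rad to a hard stop, its cap measured 251 mm up against 252 mm expected, and the job is handed in; I did not get the judge's result back.

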